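# Clear down the engraver's bench plate and nest the blocks

## Robot

A 7-joint arm with a two-finger parallel gripper is mounted at the origin on the work surface. World frame = base frame: x ahead of the robot, y to its left, z up, the work surface at z = 0. Lengths are in m, angles in rad, forces in N, time in s.
With the tool pointing down it reaches from about 0.425 to 0.925 m from the base axis. Payload 6.8 kg.
Tool frame: the origin (TCP) lies on the front face of the gripper's body, between the roots of the fingers; the fingertips stand 73 mm ahead of it and the grasp point (between the pads) lies 54 mm ahead of it; z points along the fingers, y is the line along which they close (so a half turn about z gives the same grasp; the last joint's range is limited). The gripper opens to 85 mm and grips with 20 to 120 N. Pads are 22 mm wide; open, the fingers measure 114 mm over their backs; the gripper's body (76 mm by 85 mm) begins 54 mm behind the grasp point. The pads swing forward as they close: fully open they stand 13 mm farther back than shut.
Start: joints at [-1.418, 0.477, 0.022, 1.555, -0.011, 1.109, -0.083], TCP at [0.174, 0.652, 0.304] pointing down, gripper open.
Joint ranges: [-2.96, 2.96], [-0.34, 2.1], [-1.41, 1.46], [0.24, 2.44], [-1.37, 4.51], [0.17, 1.92], [-2.96, 2.96]. Speed limits (rad/s): [2.39, 2.39, 3.14, 3.14, 3.14, 3.14, 3.14].

## Interface

Orientations are given as a unit quaternion [w, x, y, z].
In Python, from station import bot, optics gives the robot as it stands.
- The arm moves only by the tool drive_tool, never from a script. Its argument "deltas" is a list of rows, each an object with "gripper": the closure in counts, from 0 (fully open) to 255 (shut); "offset": the shift along the tool's x, y, z in units of 1000 mm (1.0 is 1000 mm), a list of three; "angular": the turn, a rotation vector about the tool's x, y, z in units of 45 degrees (1.0 is 45 degrees), a list of three. In form: [{"gripper": gripper, "offset": [dx, dy, dz], "angular": [rx, ry, rz]}, ...]. A call has 1 to 5 rows; each row is the pose to reach, as a shift and turn from the pose commanded when the call began, along the tool's axes at that moment; what a row does not reach only later rows make up. A row lasts 1/10 s, in which the tool goes at most 50 mm and 8.59 degrees, less where a joint would pass 70% of its speed; a pose out of reach is approached as far as the arm can. A call with a number of a shift or a turn outside -1 to 1 is refused whole. A call with a gripper value outside its range is refused whole. The fingers move at their own pace and stop on an object; "grip_force" is the grip in N (left out, the last holds). Time passes only in rows, so rows that repeat a pose let the fingers close. It gives the time, the measured TCP pose, the force, the opening and the grip force at its end, in the units of the state.
- bot.get_obs(): the state, without advancing time (a new reading comes with each control period).
- optics.read_camera(name): name is "side" or "top"; returns the picture (400x640x3 uint8, blue, green, red); there is no depth.
- optics.camera_model(name): a dict with "fx", "fy", "cx", "cy" (pixels), "cam_to_world" (4x4, takes a point from camera to world coordinates). Camera axes: x right, y up, looking along -z (the intrinsics and any distortion apply to the point x, -y, -z); pixel columns grow to the right and rows downward; lengths in m; the calibration is good to about 2 mm. A picture is of the moment at which its call begins. camera_model takes no time and is no camera call.
- bot.hand_in(): hands the job in; it is judged then, once.
The state is a dict: "t": time; "q": joint angles; "joint_vel": joint speeds; "joint_torque": joint torques, N m; "eef_pos": TCP position; "tool_rot": TCP orientation; "contact_force": force on the tool from outside, world axes, zero at the start; "torque": the same for the moment, N m; "gripper_width": opening from 0.0 (shut) to 1.0 (fully open); "grasp_force": force on a finger pad.
Only numpy, scipy, OpenCV 4.12 (cv2) and the standard library are available. Lean on these libraries where they do the work, as an engineer would, in place of code of your own. Each camera call takes 0.05 s, during which the arm holds its last target. There are 200 camera calls.

## Task

Clear down the bench: with the wooden scraper block, sweep the three loose brass offcuts off the steel plate into the yellow scrap pan along its edge; the fingers and the other blocks must not touch the offcuts. Afterwards put the scraper away upright in the long slot of the tray; the blue hexagonal block also goes away, upright in the hexagonal pocket, each lowered fully home, not dropped. The square steel block stays out on the bench: leave it, the brass bowl and the bur stand where they are.

Things in the scene. Friction and masses are not known exactly. Their poses are not given: they have to be found in the camera images.
- bench_plate: Fixed steel plate, 160 mm (own x) by 170 mm (own y), its flat top 30 mm above the bench; it differs in place and yaw from start to start. Origin under the plate's centre at bench level. Own z up. The yellow open scrap pan is fixed against its +x edge, over the full 170 mm width: from own x = +80 to +170 mm, walls 3 mm thick and 26 mm high (4 mm lower than the plate's top). Own +x is thus the direction to sweep, and points away from the robot to within about 20 degrees.
- offcut0_c (a point): Centre of a loose rectangular 22 x 16 mm brass offcut, 6 mm thick, 16 g, lying flat on the steel plate; the point lies half-way up its thickness. All three start within 38 mm of the plate's centre line (own y) and between 20 mm before and 38 mm beyond its centre (own x).
- offcut1_c (a point): Centre of a loose L-shaped 22 x 16 mm brass offcut, 6 mm thick, 16 g, lying flat on the steel plate; the point lies half-way up its thickness. All three start within 38 mm of the plate's centre line (own y) and between 20 mm before and 38 mm beyond its centre (own x).
- offcut2_c (a point): Centre of a loose square 16 x 16 mm brass offcut, 6 mm thick, 16 g, lying flat on the steel plate; the point lies half-way up its thickness. All three start within 38 mm of the plate's centre line (own y) and between 20 mm before and 38 mm beyond its centre (own x).
- scraper_c (a point): Centre (half-way up, half-way along) of the loose wooden scraper block, brown with a black rubber foot strip 14 mm high. It stands upright on the strip on the bench: 24 mm thick (own x), 120 mm long (own y), 70 mm tall (own z up); about 0.14 kg. A half turn about z makes no difference.
- hexblock_c (a point): Centre (half-way up) of the loose blue hexagonal block, standing upright on the bench: 48 mm across flats, 55 mm across corners, 64 mm tall, about 0.34 kg. Own z up; one pair of flats faces own +y and -y, the other two pairs are turned 60 degrees either way.
- tray: Fixed grey tray board, 222 mm (own x) by 150 mm (own y), 6 mm thick; origin under its centre at bench level. It carries three pale wooden nest blocks in a row along own x, 72 mm apart, with black pocket floors; which nest is in which of the three places changes from start to start. All nests are turned as the tray is.
- nest_slot_floor (a point): Centre of the floor of the long slot in its nest block: slot 30 mm (own x) by 126 mm (own y), 22 mm deep, floor 12 mm and rim 34 mm above the bench; the nest block is 70 mm (own x) by 140 mm (own y). Fixed. For the scraper.
- nest_hex_floor (a point): Centre of the floor of the hexagonal pocket in its nest block: 54 mm across flats, one pair of flats facing own +y and -y, 22 mm deep, floor 12 mm and rim 34 mm above the bench; the nest block is 70 mm (own x) by 140 mm (own y). Fixed. For the blue hexagonal block.
- nest_square_floor (a point): Centre of the floor of the square pocket, 51 by 51 mm, in a nest block like the others. Fixed. It stays empty.
- dapping_block: Square steel block, 46 mm each way, standing on the bench beyond the work; origin under its centre. Leave it alone.
- bowl: Small open brass bowl, 84 mm across the rim, 30 mm high; origin under its centre. Leave it alone.
- bur_stand: Pale wooden stand, 60 mm (own x) by 110 mm (own y) by 26 mm, with thin steel burs standing up to 56 mm above the bench, to the right of the tray; origin under its centre. Leave it alone.
Mind the look-alikes: they are no part of the job. Leave any green or purple look-alike of the part that bears hexblock_c alone.

How it is judged:
On the way:
1. all three offcuts lie in the scrap pan (x of offcut0_c in the frame of bench_plate between 0.08 and 0.172 m and y of offcut0_c in the frame of bench_plate between -0.085 and 0.085 m and z of each of offcut0_c, offcut1_c, offcut2_c in the frame of bench_plate below 0.026 m and x of offcut1_c in the frame of bench_plate between 0.08 and 0.172 m and y of offcut1_c in the frame of bench_plate between -0.085 and 0.085 m and x of offcut2_c in the frame of bench_plate between 0.08 and 0.172 m and y of offcut2_c in the frame of bench_plate between -0.085 and 0.085 m), for 0.2 s.
At the end, for the whole second after the job is handed in: All offcuts lie in the yellow pan (centres inside it, below 26 mm); the scraper is in the slot (centre within 6 mm across, 7 mm along) and the hexagonal block in the hexagonal pocket (within 7 mm), each at most 4 mm above fully home, upright within 0.1 rad, released, at rest (all of step 1 and x of scraper_c in the frame of nest_slot_floor between -0.006 and 0.006 m and y of scraper_c in the frame of nest_slot_floor between -0.007 and 0.007 m and z of scraper_c in the frame of nest_slot_floor below 0.039 m and angle between each of scraper_c, hexblock_c's own z axis and vertical below 0.1 rad and angle between the y axis of scraper_c and the y axis of nest_slot_floor, either way round below 0.15 rad and horizontal distance between hexblock_c and nest_hex_floor below 0.007 m and z of hexblock_c in the frame of nest_hex_floor below 0.036 m and linear speed of each of scraper, hexblock below 0.02 m/s); the robot touches nothing.
It fails at once if the gripper or arm touches an offcut (contact force between any of the fingers, the arm and offcut0 above 0.3 N or contact force between any of the fingers, the arm and offcut1 above 0.3 N or contact force between any of the fingers, the arm and offcut2 above 0.3 N).
It fails at once if a block other than the scraper touches an offcut (contact force between any of hexblock, dapping_block and offcut0 above 0.3 N or contact force between any of hexblock, dapping_block and offcut1 above 0.3 N or contact force between any of hexblock, dapping_block and offcut2 above 0.3 N).
It fails at once if the scraper or the hexagonal block is dropped (falls free faster than 0.7 m/s, about 25 mm) ((contact force between the fingers and scraper below 0.05 N and linear speed of scraper above 0.7 m/s) or (contact force between the fingers and hexblock below 0.05 N and linear speed of hexblock above 0.7 m/s)).
It fails at once if the square steel block, the brass bowl or the bur stand is moved by more than 30 mm (distance of any of dapping_block, bowl, bur_stand from where it was at the start of the episode above 0.03 m).
It also fails if it takes over 64 s, if anything falls off the work surface, if the arm or the gripper's body presses on something with over 40 N, if the wrist force passes 120 N, or if a joint passes its speed limit or range.

## Working session

There is one attempt and no reset: what is moved stays moved. The work goes in short steps, Python scripts to look and compute and a tool call to move; the robot and the scene stay as the last step left them, time stands still between calls to the robot, and variables do not carry over. Pictures are saved under pics/ and viewed, at most 10 in all, crops included, and the job is handed in when it is done.

Besides the shell and the picture viewer there is one more tool, called after "Emit:" as a command line: name --argument value ..., lists and objects as JSON in quotes. drive_tool: Moves the arm, as the interface text tells. Its arguments: {"type":"object","properties":{"deltas":{"type":"array"},"grip_force":{"type":"number"}},"required":["deltas"]}

```bash
mkdir -p pics; ls
python3 - <<'E'
from station import bot, optics
import cv2
for n in ("side","top"):
    im=optics.read_camera(n); cv2.imwrite(f"pics/{n}0.png",im)
    m=optics.camera_model(n); print(n,m)
print(bot.get_obs())
E
```

```text
pics
side {'fx': 395.81445824872605, 'fy': 395.81445824872605, 'cx': 319.62612883525355, 'cy': 197.15804836937605, 'cam_to_world': array([[-0.97025655,  0.15276549, -0.18778958,  0.40776981],
       [-0.24141176, -0.55304497,  0.79740932,  0.70297275],
       [ 0.01796054,  0.81902623,  0.57347489,  0.62622385],
       [ 0.        ,  0.        ,  0.        ,  1.        ]])}
top {'fx': 377.23820841451214, 'fy': 377.23820841451214, 'cx': 306.19736347921867, 'cy': 196.66375844982414, 'cam_to_world': array([[-0.00101156,  0.99555512, -0.09417524,  0.49256133],
       [-0.99960784,  0.0016288 ,  0.02795562, -0.06303598],
       [ 0.02798475,  0.09416659,  0.99516306,  1.00125837],
       [ 0.        ,  0.        ,  0.        ,  1.        ]])}
{'t': 0.1, 'q': array([-1.41807547,  0.47770064,  0.02234094,  1.55634621, -0.01149537,
        1.10934356, -0.08313444]), 'joint_vel': array([ 0.00082912, -0.00235193,  0.00124868, -0.00295626,  0.00137297,
        0.00042226,  0.0004101 ]), 'joint_torque': array([ 4.89860075e-03, -5.97756743e+01,  1.61379453e+00, -2.81955528e+01,
        1.28171218e-02,  5.04479904e-03,  4.53542356e-06]), 'eef_pos': array([0.17395849, 0.65175996, 0.30303678]), 'tool_rot': array([-4.64999431e-05,  1.30046388e-01,  9.91507559e-01, -8.33500656e-04]), 'contact_force': array([ 0.42421563, -0.46950357,  0.76108728]), 'torque': array([-0.00935196, -0.00982299, -0.01128594]), 'grasp_force': 0.0, 'gripper_width': 1.005056451498758}
```

View pics/top0.png

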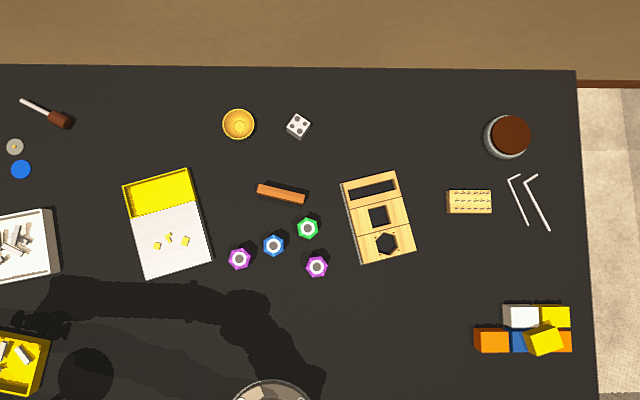

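View pics/side0.png

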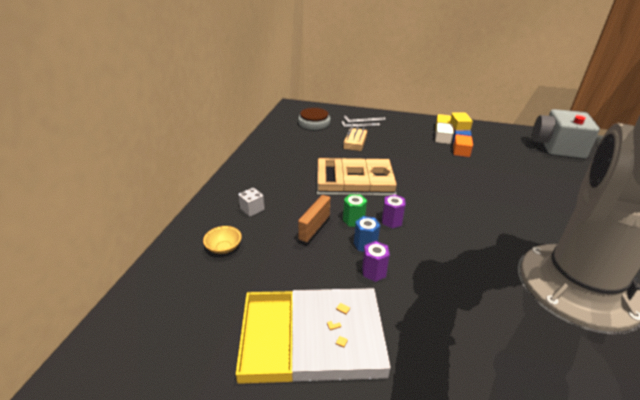

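Top view: the scraper is at (281,193). The tray is at (378,217), with its slot (372,187), square (379,216) and hex pocket (386,244). The plate and pan are at (167,224), with offcuts at (157,246), (169,237) and (186,241).
Candidates for the hex block: blue (273,245), green (307,228), purple (239,259) and purple (317,266). I choose blue and will check it in a close crop.

Run:
```python
import cv2, numpy as np
t=cv2.imread("pics/top0.png"); s=cv2.imread("pics/side0.png")
a=cv2.resize(t[162:287,118:418],None,fx=2.66,fy=2.66,interpolation=cv2.INTER_CUBIC)[:,:798]
b=cv2.resize(s[150:390,200:405],None,fx=1,fy=1)
c=cv2.resize(s[150:290,290:410],(222,259),interpolation=cv2.INTER_CUBIC)
d=cv2.resize(s[280:390,230:395],(388,259),interpolation=cv2.INTER_CUBIC)
o=np.zeros((a.shape[0]+262,798,3),np.uint8); o[:a.shape[0]]=a; o[-259:,:222]=c; o[-259:,230:618]=d
cv2.imwrite("pics/crop0.png",o)
for n,p in dict(hexs=(273,255),scr=(281,193),ring=(280,243),plate=(150,260),pan=(160,195),nest=(352,200),tray=(345,190),bench=(250,220)).items():
    print(n,cv2.cvtColor(t,cv2.COLOR_BGR2HSV)[p[1],p[0]])
h=cv2.cvtColor(s,cv2.COLOR_BGR2HSV)
for n,p in dict(hexs=(367,240),scr=(315,218),foot=(306,238),plate=(310,350),pan=(265,340),nest=(343,190),bench=(250,270)).items(): print(n,h[p[1],p[0]])
```

```text
hexs [100 153 255]
scr [ 14 178 233]
ring [ 98  80 255]
plate [ 20  12 250]
pan [ 29 243 251]
nest [ 15 142 179]
tray [ 25 121 255]
bench [18 41 62]
hexs [107 161 100]
scr [ 13 156 126]
foot [ 14 169 121]
plate [ 13  12 246]
pan [ 29 179 254]
nest [ 16 123 110]
bench [15 30 67]
```

View pics/crop0.png

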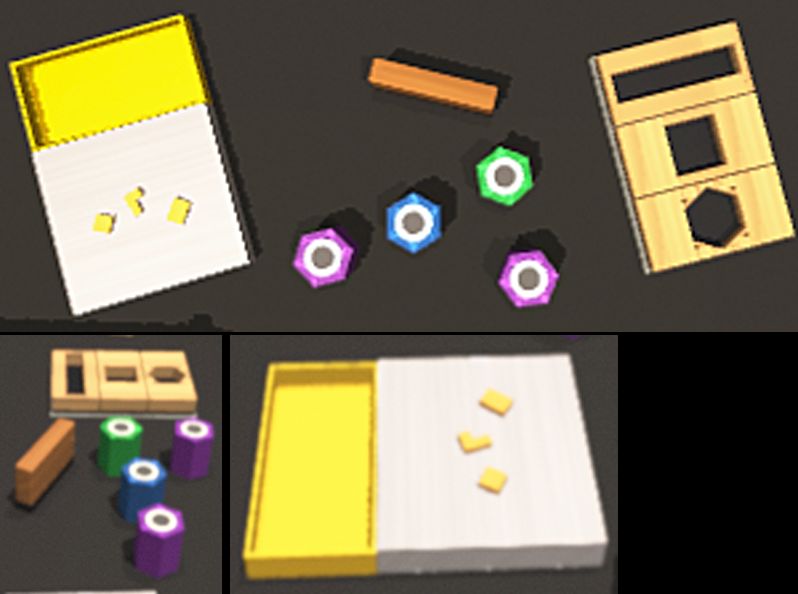

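The blue block is confirmed: blue body and white ring, standing between the purple and green look-alikes. The order of the nests from far to near is slot, square, hex. Next I fit silhouette models jointly in both views.

```bash
cat > fit.py <<'E'
import cv2, numpy as np
from scipy.optimize import least_squares
from station import optics
CM={n:optics.camera_model(n) for n in("top","side")}
def proj(n,P):
    m=CM[n]; T=np.linalg.inv(m["cam_to_world"]); c=np.atleast_2d(P)@T[:3,:3].T+T[:3,3]
    return np.c_[m["cx"]+m["fx"]*c[:,0]/-c[:,2], m["cy"]-m["fy"]*c[:,1]/-c[:,2]]
def ray(n,uv):
    m=CM[n]; R=m["cam_to_world"]
    return R[:3,3], R[:3,:3]@np.array([(uv[0]-m["cx"])/m["fx"],-(uv[1]-m["cy"])/m["fy"],-1])
def onplane(n,uv,z):
    o,d=ray(n,uv); return o+d*(z-o[2])/d[2]
def box(x0,x1,y0,y1,z0,z1): return np.array([[x,y,z] for x in(x0,x1) for y in(y0,y1) for z in(z0,z1)])
def hexv(af,z0,z1):   # flats facing +-y -> corner on +x
    a=np.arange(6)*np.pi/3; r=af/np.sqrt(3)
    return np.array([[r*np.cos(t),r*np.sin(t),z] for t in a for z in(z0,z1)])
def place(V,p):
    c,s=np.cos(p[2]),np.sin(p[2]); return V@np.array([[c,-s,0],[s,c,0],[0,0,1]]).T+[p[0],p[1],p[3]]
def mask(im,roi,lo,hi):
    h=cv2.cvtColor(im,cv2.COLOR_BGR2HSV); m=cv2.inRange(h,np.array(lo),np.array(hi))
    k=np.zeros_like(m); x0,y0,x1,y1=roi; k[y0:y1,x0:x1]=m[y0:y1,x0:x1]
    return k
def hull(m,big=True):
    if big:
        n,l,st,_=cv2.connectedComponentsWithStats(m); m=np.uint8(l==1+np.argmax(st[1:,4]))*255
    u=cv2.GaussianBlur(cv2.resize(m,None,fx=4,fy=4,interpolation=cv2.INTER_NEAREST),(0,0),2)
    u=np.uint8(u>127)*255
    p=np.vstack([c[:,0] for c in cv2.findContours(u,cv2.RETR_EXTERNAL,cv2.CHAIN_APPROX_NONE)[0]])
    return cv2.convexHull(p)[:,0].astype(float)/4-0.375
def dense(H,k=120):
    P=np.vstack([H,H[:1]]); s=np.r_[0,np.cumsum(np.hypot(*np.diff(P,axis=0).T))]
    q=np.linspace(0,s[-1],k,endpoint=False); return np.c_[np.interp(q,s,P[:,0]),np.interp(q,s,P[:,1])]
def fit(V,hulls,p0,freez=True):
    D={n:dense(h) for n,h in hulls.items()}
    def res(p):
        p=np.r_[p,0] if len(p)==3 else p; r=[]
        for n,d in D.items():
            H=cv2.convexHull(proj(n,place(V,p)).astype(np.float32))
            r+=[cv2.pointPolygonTest(H,tuple(map(float,q)),True) for q in d]
        return np.array(r)
    s=least_squares(res,p0 if freez else p0[:3],diff_step=1e-4,x_scale=[.01,.01,.05,.01][:4 if freez else 3],loss="soft_l1")
    return s.x,np.sqrt(np.mean(res(s.x)**2))
E
cat > meas.py <<'E'
from fit import *
t=cv2.imread("pics/top0.png"); s=cv2.imread("pics/side0.png")
jobs={
 "plate":(np.vstack([box(-.08,.08,-.085,.085,0,.03),box(.08,.17,-.085,.085,0,.026)]),(0.46,.31,.26,0),
   lambda:(hull(mask(t,(115,160,218,285),(0,0,110),(40,255,255))),hull(mask(s,(230,284,395,388),(0,0,110),(40,255,255))))),
 "nests":(box(-.107,.107,-.07,.07,.006,.034),(.5,-.25,.24,0),
   lambda:(hull(mask(t,(335,165,420,268),(8,60,110),(28,255,255)),0),hull(mask(s,(312,150,400,192),(8,60,75),(28,255,255)),0))),
 "scraper":(box(-.012,.012,-.06,.06,.014,.07),(.55,0,-.25,0),
   lambda:(hull(mask(t,(250,175,312,210),(5,100,110),(25,255,255))),hull(mask(s,(295,192,334,245),(5,100,75),(25,255,255))))),
 "hex":(hexv(.048,0,.064),(.4,.02,.1,0),
   lambda:(hull(mask(t,(260,228,287,260),(90,50,70),(125,255,255))),hull(mask(s,(352,212,382,254),(95,60,40),(125,255,255))))),
}
for k,(V,p0,f) in jobs.items():
    h=dict(zip(("top","side"),f()))
    best=None
    for dy in((0,.25,.5,-.25) if k=="hex" else (0,)):
        q=np.array(p0,float); q[2]+=dy
        q[:2]=onplane("top",h["top"].mean(0),.05)[:2] if k!="plate" else q[:2]
        for _ in range(2): r=fit(V,h,q); q=r[0]
        if best is None or r[1]<best[1]: best=r
    for n in h: 
        r=fit(V,{n:h[n]},best[0],False); print("   ",n,np.round(r[0],4),round(r[1],2))
    print(k,np.round(best[0],4),"rms px",round(best[1],2), "fixed z",[np.round(x,4) for x in fit(V,h,best[0],False)])
P={}
m=mask(t,(140,225,205,260),(15,70,100),(40,255,255)); ms=mask(s,(315,295,365,355),(15,60,100),(40,255,255))
for n,mm in(("top",m),("side",ms)):
    N,l,st,c=cv2.connectedComponentsWithStats(mm)
    for i in range(1,N):
        if st[i,4]>8: print(n,"offcut",st[i,4],c[i].round(1),onplane(n,c[i],.035).round(4))
# pockets
for n,im in(("top",t),):
    w=mask(im,(335,165,420,268),(0,0,0),(179,255,75))
    N,l,st,c=cv2.connectedComponentsWithStats(w)
    for i in range(1,N):
        if 60<st[i,4]<900: print("pocket",st[i,4],c[i].round(1),onplane(n,c[i],.03).round(4))
E
python3 meas.py
```

```text
top [0.4733 0.2576 0.2888] 0.63
    side [0.4768 0.2551 0.2944] 1.12
plate [0.4749 0.2571 0.2897 0.0042] rms px 0.83 fixed z [array([0.4752, 0.2559, 0.2924]), np.float64(1.1478)]
    top [ 0.5339 -0.2794  0.2493] 0.52
    side [ 0.5364 -0.2868  0.2838] 3.08
nests [ 0.5339 -0.277   0.2519  0.009 ] rms px 1.91 fixed z [array([ 0.5344, -0.2804,  0.2546]), np.float64(2.5776)]
    top [ 0.5902 -0.0254 -0.2354] 0.35
    side [ 0.591  -0.0265 -0.2378] 0.41
scraper [ 0.5904 -0.0251 -0.2368  0.0015] rms px 0.39 fixed z [array([ 0.5906, -0.0256, -0.2367]), np.float64(0.4242)]
    top [ 0.46   -0.0066  0.0328] 0.35
    side [ 0.463  -0.0114  0.1807] 1.33
hex [ 0.4613 -0.0067  0.0617  0.0041] rms px 1.1 fixed z [array([ 0.4614, -0.0074,  0.0543]), np.float64(1.2737)]
top offcut 49 [168.2 237.1] [0.481  0.2581 0.035 ]
top offcut 60 [184.8 240.8] [0.4716 0.2164 0.035 ]
top offcut 47 [156.5 245.4] [0.4602 0.2866 0.035 ]
side offcut 103 [342.8 307.9] [0.4729 0.2185 0.035 ]
side offcut 89 [333.3 324.9] [0.4818 0.26   0.035 ]
side offcut 96 [341.4 341. ] [0.4613 0.2888 0.035 ]
pocket 447 [370.7 189.8] [ 0.6027 -0.2583  0.03  ]
pocket 318 [378.3 216.4] [ 0.5334 -0.277   0.03  ]
pocket 317 [385.5 243.6] [ 0.4636 -0.2944  0.03  ]
```

Fits agree between the views to about 2 mm: plate top, scraper and hex heights are right. The side fits for the nests and hex yaw are weaker, so I check those in an overlay and write the move helper.

```bash
cat > mv.py <<'E'
import sys, numpy as np
from scipy.spatial.transform import Rotation as R
from station import bot
def go(x,y,z,yaw,ref=None):
    "offset/angular (tool axes, m and 45 deg) to TCP x,y,z pointing down, tool y at yaw"
    o=bot.get_obs(); q=o["tool_rot"]; A=R.from_quat([q[1],q[2],q[3],q[0]]) 
    p=o["eef_pos"]
    if ref: p,A=np.array(ref[:3]),down(ref[3])
    B=down(yaw)
    print("offset",(A.inv().apply(np.array([x,y,z])-p)).round(4),"angular",((A.inv()*B).as_rotvec()/(np.pi/4)).round(3))
def down(yaw):
    c,s=np.cos(yaw),np.sin(yaw)
    Y=np.array([c,s,0]);Z=np.array([0,0,-1.]); return R.from_matrix(np.c_[np.cross(Y,Z),Y,Z])
def st():
    o=bot.get_obs(); q=o["tool_rot"]; M=R.from_quat([q[1],q[2],q[3],q[0]]).as_matrix()
    print("t",round(o["t"],2),"p",o["eef_pos"].round(4),"yaw",round(np.arctan2(M[1,1],M[0,1]),4),"tilt",round(np.arccos(-M[2,2]),4),"F",o["contact_force"].round(1),"w",round(o["gripper_width"],3),"g",round(o["grasp_force"],1),"q",o["q"].round(2))
E
python3 - <<'E'
from fit import *; from mv import *
s=cv2.imread("pics/side0.png"); S=6
def crop(x0,y0,x1,y1,objs):
    a=cv2.resize(s[y0:y1,x0:x1],None,fx=S,fy=S,interpolation=cv2.INTER_CUBIC)
    for V,p,c in objs:
        u=proj("side",place(V,p)); 
        k=((u-[x0,y0]+.5)*S)
        for zz in np.unique(V[:,2]):
            cv2.polylines(a,[cv2.convexHull(k[V[:,2]==zz].astype(np.int32))],True,c,1)
    return a
n=(.5339,-.2785,.2493,0)
def sl(dx,dy,o): return box(-dx,dx,-dy,dy,.034,.034)+[o,0,0]
a=crop(310,150,402,200,[(box(-.107,.107,-.07,.07,.006,.034),n,(0,0,255)),(sl(.015,.063,.072),n,(0,255,0)),(sl(.0255,.0255,0),n,(0,255,0)),(hexv(.054,.034,.034)-[.072,0,0],n,(0,255,0))])
b=crop(345,205,390,255,[(hexv(.048,0,.064),(.4605,-.007,.0328,0),(0,0,255))])
o=np.zeros((a.shape[0]+b.shape[0],max(a.shape[1],b.shape[1]),3),np.uint8); o[:a.shape[0],:a.shape[1]]=a;o[a.shape[0]:,:b.shape[1]]=b
cv2.imwrite("pics/ov.png",o); print(o.shape)
st(); go(.5905,-.0252,.2,-.237)
E
```

```text
(600, 552, 3)
t 0.1 p [0.174  0.6518 0.303 ] yaw 1.31 tilt 0.0017 F [ 0.4 -0.5  0.8] w 1.005 g 0.0 q [-1.42  0.48  0.02  1.56 -0.01  1.11 -0.08]
offset [-0.577  -0.5465  0.104 ] angular [-0.002  0.002  1.97 ]
```

View pics/ov.png

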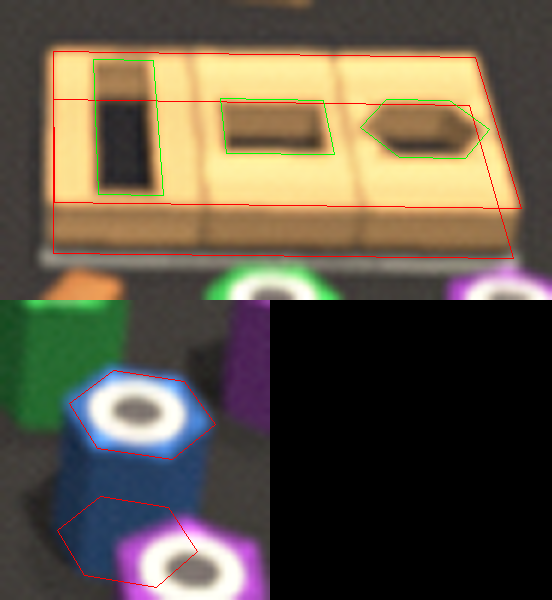

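The overlay shows the side view putting the nests and hex about 1 px (2 mm) further in +x than the top view does, so I take the mean. Next, precompute the travel to above the scraper.

Run:
```python
from mv import *
a=np.array([.174,.6518,.303]); b=np.array([.5905,-.0252,.20])
W=[tuple(a)+(1.31,)]
for f,y in((.3,.8),(.6,.28),(.88,-.237),(1,-.237)): W.append(tuple(a+f*(b-a))+(y,))
W.append((.5905,-.0252,.104,-.237))
for r,t in zip(W,W[1:]): go(*t,ref=r)
```

```text
offset [-0.1731 -0.164   0.0309] angular [0.    0.    0.649]
offset [-0.2311 -0.0586  0.0309] angular [0.    0.    0.662]
offset [-0.2144  0.0597  0.0288] angular [0.    0.    0.658]
offset [-0.0672  0.0677  0.0124] angular [0. 0. 0.]
offset [0.    0.    0.096] angular [0. 0. 0.]
```

Emit:
drive_tool --deltas '[{"gripper": 0,"offset": [-0.035,-0.033,0.006],"angular": [0,0,0.13]},{"gripper": 0,"offset": [-0.07,-0.066,0.012],"angular": [0,0,0.26]},{"gripper": 60,"offset": [-0.104,-0.098,0.018],"angular": [0,0,0.39]},{"gripper": 80,"offset": [-0.139,-0.131,0.025],"angular": [0,0,0.52]},{"gripper": 80,"offset": [-0.173,-0.164,0.031],"angular": [0,0,0.65]}]' --grip_force 60

```text
t: 0.6
eef_pos: [0.2996, 0.447, 0.2723]
tool_rot: [-0.0, 0.378, 0.926, -0.0]
contact_force: [1.7, 0.6, 0.1]
gripper_width: 0.685
grasp_force: 0.0
```

Emit:
drive_tool --deltas '[{"gripper": 80,"offset": [-0.046,-0.012,0.006],"angular": [0,0,0.13]},{"gripper": 80,"offset": [-0.092,-0.024,0.012],"angular": [0,0,0.26]},{"gripper": 80,"offset": [-0.138,-0.035,0.018],"angular": [0,0,0.39]},{"gripper": 80,"offset": [-0.185,-0.047,0.025],"angular": [0,0,0.52]},{"gripper": 80,"offset": [-0.231,-0.059,0.031],"angular": [0,0,0.66]}]'

```text
t: 1.1
eef_pos: [0.4239, 0.2438, 0.2416]
tool_rot: [-0.0, 0.603, 0.798, -0.0]
contact_force: [0.5, 0.7, 0.4]
gripper_width: 0.692
grasp_force: 0.0
```

Emit:
drive_tool --deltas '[{"gripper": 80,"offset": [-0.043,0.012,0.006],"angular": [0,0,0.13]},{"gripper": 80,"offset": [-0.086,0.024,0.012],"angular": [0,0,0.26]},{"gripper": 80,"offset": [-0.129,0.036,0.018],"angular": [0,0,0.39]},{"gripper": 80,"offset": [-0.172,0.048,0.023],"angular": [0,0,0.52]},{"gripper": 80,"offset": [-0.214,0.06,0.029],"angular": [0,0,0.66]}]'

```text
t: 1.6
eef_pos: [0.541, 0.0552, 0.2126]
tool_rot: [-0.0, 0.787, 0.617, 0.0]
contact_force: [-0.3, 0.3, 0.6]
gripper_width: 0.687
grasp_force: 0.0
```

Emit:
drive_tool --deltas '[{"gripper": 80,"offset": [-0.034,0.034,0.006],"angular": [0,0,0]},{"gripper": 80,"offset": [-0.067,0.068,0.012],"angular": [0,0,0]},{"gripper": 80,"offset": [-0.067,0.068,0.012],"angular": [0,0,0]}]'

```text
t: 1.9
eef_pos: [0.5924, -0.032, 0.2005]
tool_rot: [0.002, 0.789, 0.615, -0.001]
contact_force: [-1.3, -0.8, 0.3]
gripper_width: 0.688
grasp_force: 0.0
```

Run:
```python
from mv import *
st(); go(.5905,-.0252,.104,-.237)
```

```text
t 1.9 p [ 0.5924 -0.032   0.2005] yaw -0.2467 tilt 0.0049 F [-1.3 -0.8  0.3] w 0.688 g 0.0 q [-0.45  0.51  0.53  1.88 -0.33  0.84 -0.  ]
offset [ 0.0065 -0.0037  0.0965] angular [ 0.003  0.005 -0.012]
```

Emit:
drive_tool --deltas '[{"gripper": 80,"offset": [0,0,0.015],"angular": [0,0,0]},{"gripper": 80,"offset": [0,0,0.02],"angular": [0,0,0]},{"gripper": 80,"offset": [0,0,0.02],"angular": [0,0,0]}]'

```text
t: 2.2
eef_pos: [0.5893, -0.0223, 0.1792]
tool_rot: [-0.001, 0.785, 0.619, -0.001]
contact_force: [-1.0, 0.1, 0.0]
gripper_width: 0.686
grasp_force: 0.0
```

Run:
```python
from mv import *
st(); go(.5905,-.0252,.104,-.237)
```

```text
t 2.2 p [ 0.5893 -0.0223  0.1792] yaw -0.2347 tilt 0.0035 F [-1.   0.1  0. ] w 0.686 g 0.0 q [-0.44  0.53  0.5   1.9  -0.35  0.81  0.01]
offset [-0.0025  0.0021  0.0752] angular [-0.004  0.     0.003]
```

Emit:
drive_tool --deltas '[{"gripper": 80,"offset": [0,0,0.025],"angular": [0,0,0]},{"gripper": 80,"offset": [0,0,0.05],"angular": [0,0,0]},{"gripper": 80,"offset": [0,0,0.07],"angular": [0,0,0]},{"gripper": 80,"offset": [0,0,0.076],"angular": [0,0,0]},{"gripper": 80,"offset": [0,0,0.076],"angular": [0,0,0]}]'

```text
t: 2.7
eef_pos: [0.5902, -0.0232, 0.1044]
tool_rot: [-0.001, 0.785, 0.619, -0.001]
contact_force: [0.1, -0.2, 0.3]
gripper_width: 0.683
grasp_force: 0.0
```

Emit:
drive_tool --deltas '[{"gripper": 255,"offset": [0,0,0],"angular": [0,0,0]},{"gripper": 255,"offset": [0,0,0],"angular": [0,0,0]},{"gripper": 255,"offset": [0,0,0],"angular": [0,0,0]},{"gripper": 255,"offset": [0,0,0],"angular": [0,0,0]},{"gripper": 255,"offset": [0,0,0],"angular": [0,0,0]}]' --grip_force 70

```text
t: 3.2
eef_pos: [0.5913, -0.0241, 0.1059]
tool_rot: [0.0, 0.786, 0.618, 0.001]
contact_force: [-1.5, 2.1, 6.6]
gripper_width: 0.272
grasp_force: 69.3
```

Run:
```python
from mv import *
st(); c,s=np.cos(.291),np.sin(.291)
P=lambda x,z:(.4745+x*c,.2565+x*s,z,.291)
a=(.5905,-.0252,.104,-.237)
W=[a,a[:2]+(.21,-.237),(.50,.12,.21,.05),P(-.058,.2),P(-.058,.15),P(-.058,.136),P(.11,.136)]
for r,t in zip(W,W[1:]): print(np.round(t,4)); go(*t,ref=r)
```

```text
t 3.2 p [ 0.5913 -0.0241  0.1059] yaw -0.2372 tilt 0.0015 F [-1.5  2.1  6.6] w 0.272 g 69.3 q [-0.39  0.64  0.44  1.92 -0.42  0.67  0.07]
[ 0.5905 -0.0252  0.21   -0.237 ]
offset [ 0.     0.    -0.106] angular [0. 0. 0.]
[0.5  0.12 0.21 0.05]
offset [ 0.1199 -0.1221  0.    ] angular [ 0.     0.    -0.365]
[0.4189 0.2399 0.2    0.291 ]
offset [ 0.1238 -0.075   0.01  ] angular [ 0.     0.    -0.307]
[0.4189 0.2399 0.15   0.291 ]
offset [0.   0.   0.05] angular [0. 0. 0.]
[0.4189 0.2399 0.136  0.291 ]
offset [0.    0.    0.014] angular [0. 0. 0.]
[0.5799 0.2881 0.136  0.291 ]
offset [-0.     0.168  0.   ] angular [0. 0. 0.]
```

Emit:
drive_tool --deltas '[{"gripper": 255,"offset": [0,0,-0.01],"angular": [0,0,0]},{"gripper": 255,"offset": [0,0,-0.035],"angular": [0,0,0]},{"gripper": 255,"offset": [0,0,-0.06],"angular": [0,0,0]},{"gripper": 255,"offset": [0,0,-0.085],"angular": [0,0,0]},{"gripper": 255,"offset": [0,0,-0.106],"angular": [0,0,0]}]'

```text
t: 3.7
eef_pos: [0.5908, -0.0245, 0.2127]
tool_rot: [0.0, 0.786, 0.618, 0.0]
contact_force: [1.0, 0.9, -1.6]
gripper_width: 0.272
grasp_force: 68.7
```

Emit:
drive_tool --deltas '[{"gripper": 255,"offset": [0.02,-0.02,0],"angular": [0,0,-0.06]},{"gripper": 255,"offset": [0.045,-0.046,0],"angular": [0,0,-0.14]},{"gripper": 255,"offset": [0.07,-0.071,0],"angular": [0,0,-0.21]},{"gripper": 255,"offset": [0.095,-0.097,0],"angular": [0,0,-0.29]},{"gripper": 255,"offset": [0.12,-0.122,0],"angular": [0,0,-0.365]}]'

```text
t: 4.2
eef_pos: [0.4993, 0.1219, 0.2114]
tool_rot: [0.0, 0.689, 0.725, 0.0]
contact_force: [1.3, 0.4, -1.4]
gripper_width: 0.271
grasp_force: 68.7
```

Emit:
drive_tool --deltas '[{"gripper": 255,"offset": [0.035,-0.021,0.003],"angular": [0,0,-0.09]},{"gripper": 255,"offset": [0.07,-0.042,0.006],"angular": [0,0,-0.17]},{"gripper": 255,"offset": [0.1,-0.061,0.008],"angular": [0,0,-0.25]},{"gripper": 255,"offset": [0.117,-0.071,0.01],"angular": [0,0,-0.29]},{"gripper": 255,"offset": [0.124,-0.075,0.01],"angular": [0,0,-0.307]}]'

```text
t: 4.7
eef_pos: [0.4184, 0.2425, 0.201]
tool_rot: [-0.0, 0.596, 0.803, 0.0]
contact_force: [0.8, -0.9, -1.1]
gripper_width: 0.27
grasp_force: 68.7
```

Emit:
drive_tool --deltas '[{"gripper": 255,"offset": [0,0,0],"angular": [0,0,0]},{"gripper": 255,"offset": [0,0,0],"angular": [0,0,0]},{"gripper": 255,"offset": [0,0,0],"angular": [0,0,0]}]'

```text
t: 5.0
eef_pos: [0.4204, 0.2397, 0.201]
tool_rot: [0.0, 0.599, 0.801, -0.0]
contact_force: [0.8, -0.1, -1.5]
gripper_width: 0.273
grasp_force: 68.7
```

Run:
```python
from mv import *; from fit import *
st()
t=optics.read_camera("top"); s=optics.read_camera("side"); cv2.imwrite("pics/t1.png",t); cv2.imwrite("pics/s1.png",s)
a=cv2.resize(t[150:300,110:235],None,fx=3,fy=3,interpolation=cv2.INTER_CUBIC); b=cv2.resize(s[200:395,215:410],(400,400),interpolation=cv2.INTER_CUBIC)
o=np.zeros((450,780,3),np.uint8); o[:,:375]=a; o[:400,380:]=b; cv2.imwrite("pics/c1.png",o)
```

```text
t 5.0 p [0.4204 0.2397 0.201 ] yaw 0.2871 tilt 0.0007 F [ 0.8 -0.1 -1.5] w 0.273 g 68.7 q [-0.95  0.31  0.36  2.12 -0.16  0.73 -0.2 ]
```

View pics/c1.png

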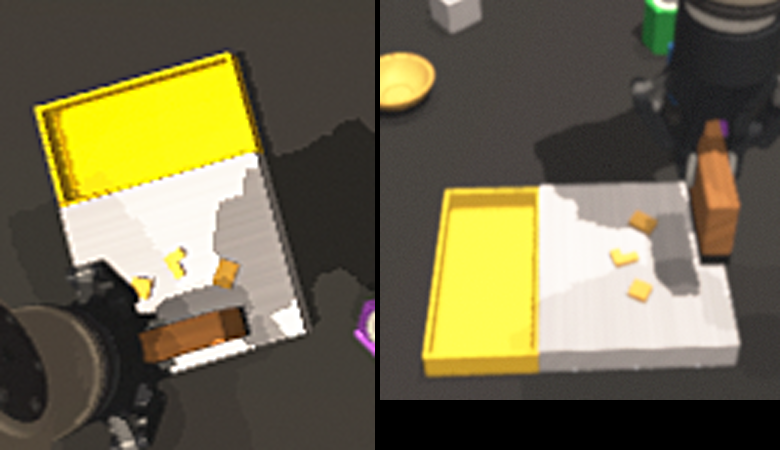

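The scraper is held upright behind all three offcuts, and they lie within its length. I lower it and sweep.

Emit:
drive_tool --deltas '[{"gripper": 255,"offset": [0,0,0.025],"angular": [0,0,0]},{"gripper": 255,"offset": [0,0,0.045],"angular": [0,0,0]},{"gripper": 255,"offset": [0,0,0.058],"angular": [0,0,0]},{"gripper": 255,"offset": [0,0,0.064],"angular": [0,0,0]},{"gripper": 255,"offset": [0,0,0.064],"angular": [0,0,0]}]'

```text
t: 5.6
eef_pos: [0.4197, 0.2408, 0.1368]
tool_rot: [0.0, 0.598, 0.802, -0.0]
contact_force: [0.5, -0.0, -1.0]
gripper_width: 0.268
grasp_force: 68.8
```

Emit:
drive_tool --deltas '[{"gripper": 255,"offset": [0,0.004,0],"angular": [0,0,0]},{"gripper": 255,"offset": [0,0.012,0],"angular": [0,0,0]},{"gripper": 255,"offset": [0,0.02,0],"angular": [0,0,0]},{"gripper": 255,"offset": [0,0.03,0],"angular": [0,0,0]},{"gripper": 255,"offset": [0,0.04,0],"angular": [0,0,0]}]'

```text
t: 6.1
eef_pos: [0.4587, 0.253, 0.137]
tool_rot: [0.0, 0.597, 0.802, 0.0]
contact_force: [-0.1, -0.4, -0.1]
gripper_width: 0.272
grasp_force: 68.8
```

Emit:
drive_tool --deltas '[{"gripper": 255,"offset": [0,0.01,0],"angular": [0,0,0]},{"gripper": 255,"offset": [0,0.02,0],"angular": [0,0,0]},{"gripper": 255,"offset": [0,0.03,0],"angular": [0,0,0]},{"gripper": 255,"offset": [0,0.04,0],"angular": [0,0,0]},{"gripper": 255,"offset": [0,0.05,0],"angular": [0,0,0]}]'

```text
t: 6.6
eef_pos: [0.5064, 0.2672, 0.1369]
tool_rot: [0.0, 0.597, 0.802, 0.0]
contact_force: [-0.5, 0.7, -1.9]
gripper_width: 0.274
grasp_force: 68.8
```

Emit:
drive_tool --deltas '[{"gripper": 255,"offset": [0,0.01,0],"angular": [0,0,0]},{"gripper": 255,"offset": [0,0.02,0],"angular": [0,0,0]},{"gripper": 255,"offset": [0,0.03,0],"angular": [0,0,0]},{"gripper": 255,"offset": [0,0.04,0],"angular": [0,0,0]},{"gripper": 255,"offset": [0,0.05,0],"angular": [0,0,0]}]'

```text
t: 7.1
eef_pos: [0.5544, 0.2816, 0.1369]
tool_rot: [0.0, 0.597, 0.802, 0.0]
contact_force: [-0.4, -0.2, -1.6]
gripper_width: 0.275
grasp_force: 68.8
```

Emit:
drive_tool --deltas '[{"gripper": 255,"offset": [0,0.008,0],"angular": [0,0,0]},{"gripper": 255,"offset": [0,0.016,0],"angular": [0,0,0]},{"gripper": 255,"offset": [0,0.022,0],"angular": [0,0,0]},{"gripper": 255,"offset": [0,0.028,0],"angular": [0,0,0]},{"gripper": 255,"offset": [0,0.028,0],"angular": [0,0,0]}]'

```text
t: 7.6
eef_pos: [0.581, 0.2895, 0.1369]
tool_rot: [0.0, 0.597, 0.802, 0.0]
contact_force: [-0.8, -0.3, -2.5]
gripper_width: 0.272
grasp_force: 68.8
```

Emit:
drive_tool --deltas '[{"gripper": 255,"offset": [0,0,-0.015],"angular": [0,0,0]},{"gripper": 255,"offset": [0,0,-0.035],"angular": [0,0,0]},{"gripper": 255,"offset": [0,0,-0.06],"angular": [0,0,0]},{"gripper": 255,"offset": [0,0,-0.084],"angular": [0,0,0]},{"gripper": 255,"offset": [0,0,-0.084],"angular": [0,0,0]}]'

```text
t: 8.1
eef_pos: [0.582, 0.2899, 0.2257]
tool_rot: [0.001, 0.597, 0.802, 0.003]
contact_force: [0.5, -0.7, -1.2]
gripper_width: 0.268
grasp_force: 68.9
```

Run:
```python
from mv import *; from fit import *
st()
t=optics.read_camera("top"); s=optics.read_camera("side"); cv2.imwrite("pics/t2.png",t); cv2.imwrite("pics/s2.png",s)
a=cv2.resize(t[150:300,110:235],None,fx=3,fy=3,interpolation=cv2.INTER_CUBIC); b=cv2.resize(s[200:395,215:410],(400,400),interpolation=cv2.INTER_CUBIC)
o=np.zeros((450,780,3),np.uint8); o[:,:375]=a; o[:400,380:]=b; cv2.imwrite("pics/c2.png",o)
```

```text
t 8.1 p [0.582  0.2899 0.2257] yaw 0.2902 tilt 0.0072 F [ 0.5 -0.7 -1.2] w 0.268 g 68.9 q [-0.81  0.53  0.35  1.71 -0.22  0.93 -0.08]
```

View pics/c2.png

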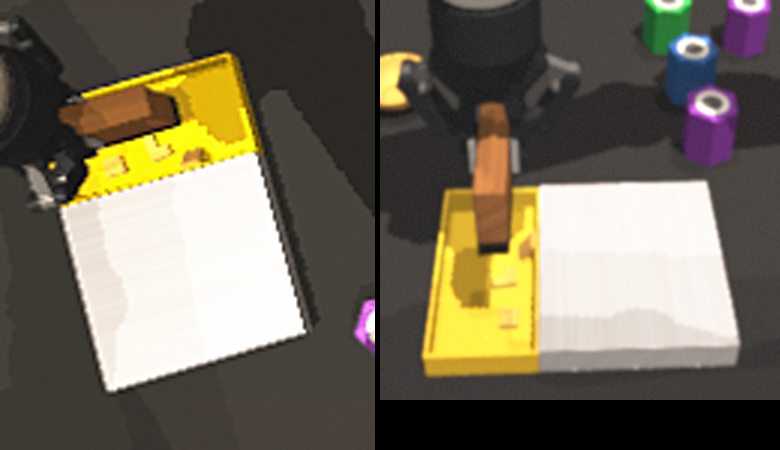

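All three offcuts have left the plate. Two lie flat in the pan, but the third, at crop (195,157) and (530,245), seems to lean on the plate edge, so I measure it in both views.

Run:
```python
from fit import *
uv={"top":(110+195/3-.3,150+157/3-.3),"side":(215+528*0.4875-380*.4875,200+246*.4875)}
A=[];b=[]
for n,p in uv.items():
    o,d=ray(n,p); d/=np.linalg.norm(d); M=np.eye(3)-np.outer(d,d); A.append(M); b.append(M@o); print(n,np.round(p,1))
X=np.linalg.solve(sum(A),sum(b)); c,s=np.cos(.291),np.sin(.291); d=X-[.4745,.2565,0]
print(X.round(4),"plate frame",round(c*d[0]+s*d[1],4),round(-s*d[0]+c*d[1],4),round(X[2],4),"resid",[np.round(np.linalg.norm(M@X-q),4) for M,q in zip(A,b)])
t=cv2.imread("pics/t2.png"); s_=cv2.imread("pics/s2.png")
a=cv2.resize(t[188:218,140:200],(600,300),interpolation=cv2.INTER_CUBIC); bb=cv2.resize(s_[300:370,240:310],(300,300),interpolation=cv2.INTER_CUBIC)
o=np.zeros((600,600,3),np.uint8);o[:300]=a;o[300:,:300]=bb;cv2.imwrite("pics/c3.png",o)
```

```text
top [174.7 202. ]
side [287.2 319.9]
[0.5715 0.2526 0.0101] plate frame 0.0918 -0.0316 0.0101 resid [np.float64(0.0002), np.float64(0.0002)]
```

View pics/c3.png

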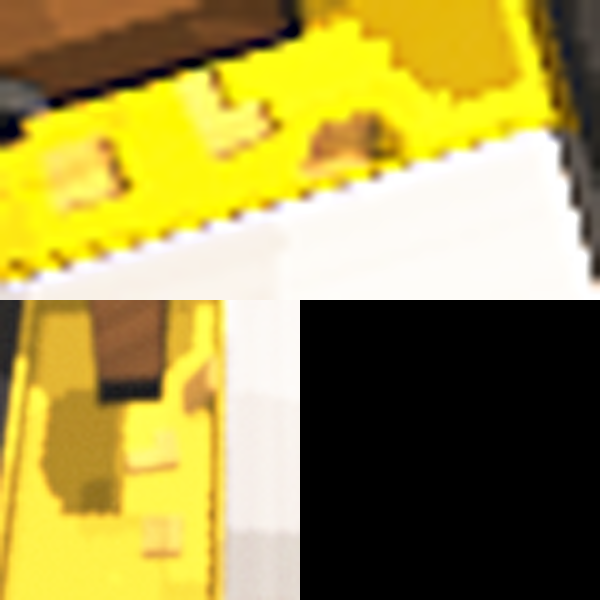

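The leaning offcut's centre is in the pan: plate frame x 92, y −32, z 10 mm. Step 1 is met. Next, carry the scraper to the slot.

Run:
```python
from mv import *
st()
a=(.5806,.2885,.22,.291); b=(.6045,-.2612,.18,.25)
go(*b,ref=a); go(b[0],b[1],.22,.25,ref=a)
```

```text
t 8.2 p [0.5802 0.2894 0.2219] yaw 0.2906 tilt 0.0014 F [-0.4 -0.8 -1.4] w 0.274 g 68.9 q [-0.81  0.53  0.35  1.72 -0.22  0.93 -0.08]
offset [-0.5334 -0.1348  0.04  ] angular [0.    0.    0.052]
offset [-0.5334 -0.1348  0.    ] angular [0.    0.    0.052]
```

Emit:
drive_tool --deltas '[{"gripper": 255,"offset": [-0.018,-0.005,0],"angular": [0,0,0]},{"gripper": 255,"offset": [-0.056,-0.014,0],"angular": [0,0,0]},{"gripper": 255,"offset": [-0.098,-0.025,0],"angular": [0,0,0]},{"gripper": 255,"offset": [-0.14,-0.035,0],"angular": [0,0,0]},{"gripper": 255,"offset": [-0.182,-0.046,0],"angular": [0,0,0]}]'

```text
t: 8.7
eef_pos: [0.5872, 0.0986, 0.2197]
tool_rot: [-0.001, 0.598, 0.802, -0.001]
contact_force: [0.5, 0.1, -1.3]
gripper_width: 0.269
grasp_force: 68.9
```

Emit:
drive_tool --deltas '[{"gripper": 255,"offset": [-0.042,-0.01,0],"angular": [0,0,0]},{"gripper": 255,"offset": [-0.084,-0.021,0],"angular": [0,0,0]},{"gripper": 255,"offset": [-0.126,-0.032,0],"angular": [0,0,0]},{"gripper": 255,"offset": [-0.168,-0.042,0],"angular": [0,0,0]},{"gripper": 255,"offset": [-0.208,-0.052,0],"angular": [0,0,0]}]'

```text
t: 9.2
eef_pos: [0.5964, -0.1156, 0.2198]
tool_rot: [-0.001, 0.598, 0.802, -0.001]
contact_force: [0.9, 0.0, -1.1]
gripper_width: 0.275
grasp_force: 68.9
```

Emit:
drive_tool --deltas '[{"gripper": 255,"offset": [-0.04,-0.01,0.01],"angular": [0,0,0.02]},{"gripper": 255,"offset": [-0.075,-0.019,0.02],"angular": [0,0,0.04]},{"gripper": 255,"offset": [-0.105,-0.027,0.03],"angular": [0,0,0.052]},{"gripper": 255,"offset": [-0.127,-0.032,0.037],"angular": [0,0,0.052]},{"gripper": 255,"offset": [-0.143,-0.037,0.04],"angular": [0,0,0.052]}]'

```text
t: 9.7
eef_pos: [0.6014, -0.2628, 0.1789]
tool_rot: [-0.001, 0.615, 0.789, -0.001]
contact_force: [-0.2, -0.4, -1.1]
gripper_width: 0.272
grasp_force: 68.9
```

Emit:
drive_tool --deltas '[{"gripper": 255,"offset": [0,0,0],"angular": [0,0,0]},{"gripper": 255,"offset": [0,0,0],"angular": [0,0,0]},{"gripper": 255,"offset": [0,0,0],"angular": [0,0,0]},{"gripper": 255,"offset": [0,0,0],"angular": [0,0,0]}]'

```text
t: 10.1
eef_pos: [0.6042, -0.2582, 0.1812]
tool_rot: [-0.0, 0.613, 0.79, 0.001]
contact_force: [-0.3, 1.0, -1.9]
gripper_width: 0.273
grasp_force: 68.8
```

Run:
```python
from mv import *; from fit import *
st()
t=optics.read_camera("top"); s=optics.read_camera("side"); cv2.imwrite("pics/t4.png",t); cv2.imwrite("pics/s4.png",s)
a=cv2.resize(t[150:275,320:425],None,fx=3.6,fy=3.6,interpolation=cv2.INTER_CUBIC); b=cv2.resize(s[110:200,300:405],None,fx=4,fy=4,interpolation=cv2.INTER_CUBIC)
o=np.zeros((450,800,3),np.uint8); o[:,:378]=a; o[:360,380:800]=b; cv2.imwrite("pics/c4.png",o)
```

```text
t 10.1 p [ 0.6042 -0.2582  0.1812] yaw 0.2521 tilt 0.001 F [-0.3  1.  -1.9] w 0.273 g 68.8 q [ 0.03  0.61  0.4   1.72 -0.29  0.87  0.81]
```

View pics/c4.png

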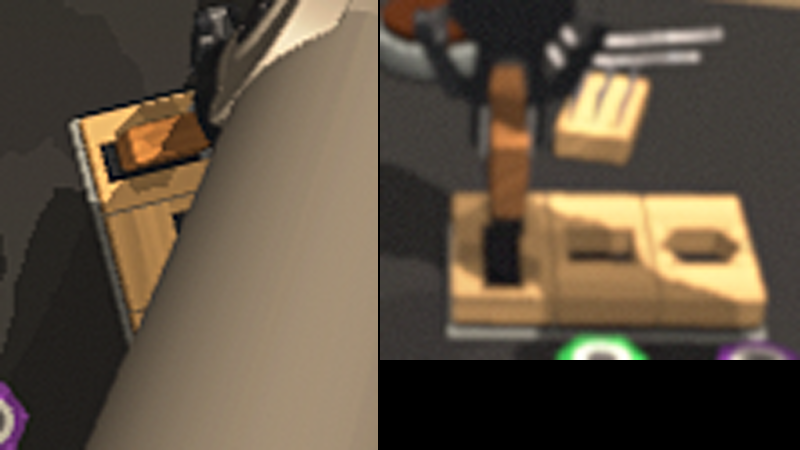

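Side view: the scraper is above the slot, at crop (508,215) against slot (503,250); the arm hides it in the top view. I fit the scraper and the rim plane in the same side camera to get the relative error.

Run:
```python
from mv import *; from fit import *
s0=cv2.imread("pics/side0.png"); t0=cv2.imread("pics/top0.png"); s=cv2.imread("pics/s4.png")
rim=box(-.107,.107,-.07,.07,.034,.0341)
hs=hull(mask(s0,(312,150,400,192),(8,40,165),(30,255,255)),0); ht=hull(mask(t0,(335,165,420,268),(8,40,165),(30,255,255)),0)
p=(.535,-.279,.25,0)
for h in({"side":hs},{"top":ht},{"side":hs,"top":ht}):
    r=fit(rim,h,p,False); q=r[0]; print("nests",list(h),q.round(4),round(r[1],2),"slot",(q[:2]+.072*np.array([np.cos(q[2]),np.sin(q[2])])).round(4),"hex",(q[:2]-.072*np.array([np.cos(q[2]),np.sin(q[2])])).round(4))
o=bot.get_obs()["eef_pos"]; zb=o[2]-.106
h=hull(mask(s,(318,125,345,168),(3,90,50),(22,255,255)))
print("hull",h.min(0),h.max(0)); 
# scraper visible: rows below gripper; compare end-face edges with model
M=place(box(-.012,.012,-.06,.06,.014,.07),(o[0],o[1],.252,zb)); u=proj("side",M); print(u.round(1).tolist())
m=mask(s,(318,125,345,168),(3,90,50),(22,255,255))
for r in range(146,166,2):
    c=np.where(m[r])[0]; print(r,c.min() if len(c) else None,c.max() if len(c) else None,end="; ")
q=u.reshape(2,2,2,2) # x,y,z
for r in range(146,166,2):
    L=[]
    for i in(0,1):
        a,b=q[i,1,0],q[i,1,1]; L.append(round(a[0]+(r-a[1])/(b[1]-a[1])*(b[0]-a[0]),1))
    print(r,L,end="; ")
```

```text
nests ['side'] [ 0.5322 -0.2667  0.2946] 2.08 slot [ 0.6011 -0.2458] hex [ 0.4633 -0.2876]
nests ['top'] [ 0.5333 -0.2742  0.2486] 1.45 slot [ 0.603  -0.2565] hex [ 0.4635 -0.2919]
nests ['side', 'top'] [ 0.5331 -0.2727  0.2534] 1.94 slot [ 0.6028 -0.2547] hex [ 0.4634 -0.2908]
hull [317.625 125.625] [344.375 167.375]
[[334.5, 143.9], [335.3, 126.3], [336.2, 164.6], [337.1, 145.9], [326.3, 143.8], [326.8, 126.2], [327.3, 164.5], [327.9, 145.8]]
146 327 344; 148 327 344; 150 327 337; 152 327 337; 154 327 337; 156 327 336; 158 318 344; 160 318 342; 162 318 344; 164 318 344; 146 [np.float64(337.1), np.float64(327.9)]; 148 [np.float64(337.0), np.float64(327.8)]; 150 [np.float64(336.9), np.float64(327.8)]; 152 [np.float64(336.8), np.float64(327.7)]; 154 [np.float64(336.7), np.float64(327.6)]; 156 [np.float64(336.6), np.float64(327.6)]; 158 [np.float64(336.5), np.float64(327.5)]; 160 [np.float64(336.4), np.float64(327.4)]; 162 [np.float64(336.3), np.float64(327.4)]; 164 [np.float64(336.2), np.float64(327.3)];
```

Run:
```python
from fit import *
g=cv2.cvtColor(cv2.imread("pics/side0.png"),cv2.COLOR_BGR2GRAY); t=cv2.cvtColor(cv2.imread("pics/top0.png"),cv2.COLOR_BGR2GRAY)
n=(.5339,-.2785,.2493,0)
for z,nm in((.034,"rim"),(.012,"floor")):
  for v in("side","top"):
    V=box(-.015,.015,-.063,.063,z,z)[::2]+[.072,0,0]; print(nm,v,proj(v,place(V,n)).round(1).tolist())
print("side rows 168-181, cols 320-342"); 
for r in range(168,182,3): print(r,g[r,320:342])
print("side col 330,331 rows 156-190",g[156:192,330],g[156:192,331])
print("top: cols 342-402 ")
for r in range(180,198,1): print(r,t[r,344:402:3])
```

```text
rim side [[335.0, 159.5], [336.7, 182.1], [325.1, 159.4], [325.9, 182.0]]
rim top [[396.7, 188.9], [350.0, 200.8], [393.6, 177.8], [347.0, 189.6]]
floor side [[334.7, 165.8], [336.4, 188.7], [324.9, 165.7], [325.7, 188.6]]
floor top [[394.5, 189.9], [348.8, 201.5], [391.5, 179.0], [345.9, 190.5]]
side rows 168-181, cols 320-342
168 [221 220 221 222 211 152  80  46  42  43  45  38  41  44  89 165 210 219
 220 220 220 207]
171 [222 222 221 224 211 159  84  47  43  44  44  47  38  35  77 153 208 223
 222 220 221 216]
174 [225 223 224 225 216 172 100  53  43  43  47  47  40  36  60 137 208 225
 223 223 223 223]
177 [225 224 224 225 219 177 104  56  43  46  47  47  44  37  53 128 203 224
 225 223 224 224]
180 [224 223 223 225 218 175 103  57  55  50  51  45  47  40  47 105 180 217
 224 224 223 224]
side col 330,331 rows 156-190 [ 63  87 136 161 149 130 129 133 135 118  85  56  45  45  44  44  45  45
  47  43  44  47  45  41  51  96 160 187 156 127 127 134 138 133 110  88] [ 61  85 133 160 147 128 128 134 134 120  90  57  38  44  45  47  43  44
  47  44  44  47  44  42  45  94 155 183 154 
[... 913 characters left out ...]
 51]
190 [155 162  37  38  51  54  53  52  54  53  53  52  54  53  36   2 139 224
 216  46]
191 [120 200  49  53  55  52  52  53  53  52  53  53  50  15  55 203 226 224
 215  41]
192 [101 212  54  53  54  52  53  53  53  54  52  46  10  75 225 227 224 219
 190  34]
193 [ 70 210  53  54  54  53  54  53  53  52  20   4 134 216 224 222 220 219
 212  67]
194 [ 87 224  51  54  53  56  53  53  52  16  18 194 216 215 215 219 220 220
 216 115]
195 [ 69 227  50  55  54  53  56  45   9  76 221 217 215 211 214 219 219 221
 222 173]
196 [124 227  30  55  55  55  27   5 137 219 220 214 209 210 213 219 221 226
 217  59]
197 [139 226  23  56  56  16  22 198 219 219 214 211 208 210 212 222 228 168
 156 232]
```

The slot edges agree with the commanded target to about 1 mm (slot ≈ .6045, −.2615), so I lower in stages.

Emit:
drive_tool --deltas '[{"gripper": 255,"offset": [0,0,0.015],"angular": [0,0,0]},{"gripper": 255,"offset": [0,0,0.03],"angular": [0,0,0]},{"gripper": 255,"offset": [0,0,0.038],"angular": [0,0,0]},{"gripper": 255,"offset": [0,0,0.038],"angular": [0,0,0]},{"gripper": 255,"offset": [0,0,0.038],"angular": [0,0,0]}]'

```text
t: 10.7
eef_pos: [0.6035, -0.2601, 0.1424]
tool_rot: [-0.0, 0.614, 0.79, -0.0]
contact_force: [-0.8, -0.3, -0.9]
gripper_width: 0.272
grasp_force: 68.8
```

Emit:
drive_tool --deltas '[{"gripper": 255,"offset": [0,0,0.003],"angular": [0,0,0]},{"gripper": 255,"offset": [0,0,0.006],"angular": [0,0,0]},{"gripper": 255,"offset": [0,0,0.009],"angular": [0,0,0]},{"gripper": 255,"offset": [0,0,0.01],"angular": [0,0,0]},{"gripper": 255,"offset": [0,0,0.01],"angular": [0,0,0]}]'

```text
t: 11.2
eef_pos: [0.6035, -0.26, 0.1327]
tool_rot: [-0.0, 0.614, 0.79, -0.0]
contact_force: [0.3, 0.0, -1.5]
gripper_width: 0.271
grasp_force: 68.8
```

Emit:
drive_tool --deltas '[{"gripper": 255,"offset": [0,0,0.004],"angular": [0,0,0]},{"gripper": 255,"offset": [0,0,0.008],"angular": [0,0,0]},{"gripper": 255,"offset": [0,0,0.012],"angular": [0,0,0]},{"gripper": 255,"offset": [0,0,0.014],"angular": [0,0,0]},{"gripper": 255,"offset": [0,0,0.014],"angular": [0,0,0]}]'

```text
t: 11.7
eef_pos: [0.6035, -0.26, 0.1185]
tool_rot: [-0.0, 0.614, 0.79, -0.0]
contact_force: [-0.3, -0.8, -1.4]
gripper_width: 0.269
grasp_force: 69.0
```

Emit:
drive_tool --deltas '[{"gripper": 255,"offset": [0,0,0.001],"angular": [0,0,0]},{"gripper": 255,"offset": [0,0,0.002],"angular": [0,0,0]},{"gripper": 255,"offset": [0,0,0.002],"angular": [0,0,0]}]'

```text
t: 12.0
eef_pos: [0.6037, -0.2601, 0.118]
tool_rot: [0.0, 0.614, 0.79, 0.0]
contact_force: [-3.5, 1.4, 7.7]
gripper_width: 0.271
grasp_force: 70.0
```

The scraper is home: contact at 0.118 as predicted. Release it, retreat and go to the blue hex.

Run:
```python
from mv import *
a=(.6045,-.2612,.22,.25); h=(.4612,-.0072,.18,.557)
go(*h,ref=a)
```

```text
offset [ 0.2816 -0.076   0.04  ] angular [ 0.     0.    -0.391]
```

Emit:
drive_tool --deltas '[{"gripper": 200,"offset": [0,0,0],"angular": [0,0,0]},{"gripper": 120,"offset": [0,0,0],"angular": [0,0,0]},{"gripper": 60,"offset": [0,0,0],"angular": [0,0,0]},{"gripper": 60,"offset": [0,0,0],"angular": [0,0,0]},{"gripper": 60,"offset": [0,0,-0.005],"angular": [0,0,0]}]'

```text
t: 12.5
eef_pos: [0.6033, -0.2598, 0.1213]
tool_rot: [-0.001, 0.614, 0.79, -0.0]
contact_force: [0.3, 0.5, -0.5]
gripper_width: 0.762
grasp_force: 0.0
```

Emit:
drive_tool --deltas '[{"gripper": 60,"offset": [0,0,-0.015],"angular": [0,0,0]},{"gripper": 60,"offset": [0,0,-0.035],"angular": [0,0,0]},{"gripper": 40,"offset": [0,0,-0.06],"angular": [0,0,0]},{"gripper": 40,"offset": [0,0,-0.09],"angular": [0,0,0]},{"gripper": 40,"offset": [0,0,-0.101],"angular": [0,0,0]}]'

```text
t: 13.0
eef_pos: [0.6049, -0.261, 0.2273]
tool_rot: [0.003, 0.614, 0.79, 0.001]
contact_force: [0.3, -0.2, 0.4]
gripper_width: 0.842
grasp_force: 0.0
```

Emit:
drive_tool --deltas '[{"gripper": 40,"offset": [0.025,-0.007,0],"angular": [0,0,0]},{"gripper": 40,"offset": [0.068,-0.018,0],"angular": [0,0,0]},{"gripper": 40,"offset": [0.112,-0.03,0],"angular": [0,0,0]},{"gripper": 40,"offset": [0.156,-0.042,0],"angular": [0,0,0]},{"gripper": 40,"offset": [0.2,-0.054,0],"angular": [0,0,0]}]'

```text
t: 13.5
eef_pos: [0.5008, -0.0782, 0.2231]
tool_rot: [0.0, 0.614, 0.79, 0.0]
contact_force: [0.9, 0.4, 0.4]
gripper_width: 0.841
grasp_force: 0.0
```

Emit:
drive_tool --deltas '[{"gripper": 40,"offset": [0.035,-0.01,0.01],"angular": [0,0,-0.1]},{"gripper": 40,"offset": [0.06,-0.016,0.02],"angular": [0,0,-0.2]},{"gripper": 40,"offset": [0.076,-0.02,0.03],"angular": [0,0,-0.3]},{"gripper": 40,"offset": [0.082,-0.022,0.04],"angular": [0,0,-0.391]},{"gripper": 40,"offset": [0.082,-0.022,0.04],"angular": [0,0,-0.391]}]'

```text
t: 14.0
eef_pos: [0.4592, -0.0047, 0.1823]
tool_rot: [-0.001, 0.484, 0.875, -0.0]
contact_force: [0.2, -0.2, -0.2]
gripper_width: 0.842
grasp_force: 0.0
```

Emit:
drive_tool --deltas '[{"gripper": 40,"offset": [0,0,0],"angular": [0,0,0]},{"gripper": 40,"offset": [0,0,0],"angular": [0,0,0]},{"gripper": 40,"offset": [0,0,0],"angular": [0,0,0]}]'

```text
t: 14.3
eef_pos: [0.4609, -0.0061, 0.1834]
tool_rot: [0.0, 0.486, 0.874, 0.0]
contact_force: [0.0, 0.5, 0.1]
gripper_width: 0.842
grasp_force: 0.0
```

Run:
```python
from mv import *; from fit import *
st(); go(.4612,-.0072,.1,.557)
t=optics.read_camera("top"); s=optics.read_camera("side"); cv2.imwrite("pics/t5.png",t); cv2.imwrite("pics/s5.png",s)
a=cv2.resize(t[150:300,240:420],None,fx=2.2,fy=2.2,interpolation=cv2.INTER_CUBIC); b=cv2.resize(s[110:290,290:410],None,fx=3.3,fy=3.3,interpolation=cv2.INTER_CUBIC)
o=np.zeros((594,796,3),np.uint8); o[:330,:396]=a; o[:,400:796]=b; cv2.imwrite("pics/c5.png",o)
```

```text
t 14.3 p [ 0.4609 -0.0061  0.1834] yaw 0.5548 tilt 0.0011 F [0.  0.5 0.1] w 0.842 g 0.0 q [-0.39  0.31  0.32  2.18 -0.15  0.67  0.59]
offset [-0.001  -0.0004  0.0834] angular [ 0.001  0.001 -0.003]
```

View pics/c5.png

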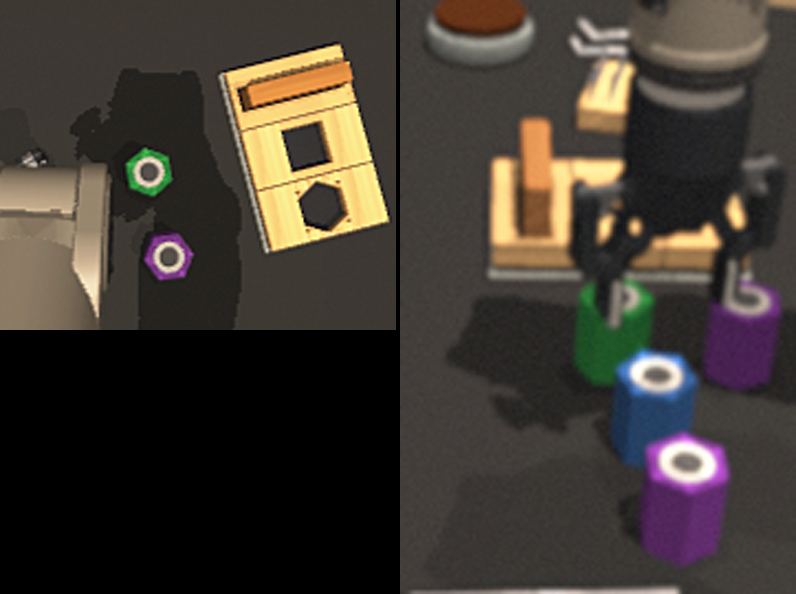

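The scraper stands home in the slot at crop (300,85), and the gripper is over the blue block. Descend and grasp.

Emit:
drive_tool --deltas '[{"gripper": 40,"offset": [0,0,0.025],"angular": [0,0,0]},{"gripper": 40,"offset": [0,0,0.05],"angular": [0,0,0]},{"gripper": 40,"offset": [0,0,0.07],"angular": [0,0,0]},{"gripper": 40,"offset": [0,0,0.082],"angular": [0,0,0]},{"gripper": 40,"offset": [0,0,0.082],"angular": [0,0,0]}]'

```text
t: 14.9
eef_pos: [0.4597, -0.0058, 0.0998]
tool_rot: [-0.001, 0.486, 0.874, -0.001]
contact_force: [0.5, 0.1, 0.0]
gripper_width: 0.843
grasp_force: 0.0
```

Emit:
drive_tool --deltas '[{"gripper": 70,"offset": [0,0,0],"angular": [0,0,0]},{"gripper": 255,"offset": [0,0,0],"angular": [0,0,0]},{"gripper": 255,"offset": [0,0,0],"angular": [0,0,0]},{"gripper": 255,"offset": [0,0,0],"angular": [0,0,0]},{"gripper": 255,"offset": [0,0,0],"angular": [0,0,0]}]' --grip_force 70

```text
t: 15.4
eef_pos: [0.4611, -0.0056, 0.1021]
tool_rot: [0.001, 0.486, 0.874, 0.001]
contact_force: [-0.3, -1.5, 6.8]
gripper_width: 0.551
grasp_force: 72.8
```

Run:
```python
from mv import *
st()
a=(.4612,-.0072,.1,.557)
go(.4646,-.2968,.1,.774,ref=a)
```

```text
t 15.4 p [ 0.4611 -0.0056  0.1021] yaw 0.5565 tilt 0.0022 F [-0.3 -1.5  6.8] w 0.551 g 72.8 q [-0.33  0.46  0.25  2.22 -0.24  0.48  0.67]
offset [-0.2476 -0.1502  0.    ] angular [ 0.     0.    -0.276]
```

Emit:
drive_tool --deltas '[{"gripper": 255,"offset": [0,0,-0.01],"angular": [0,0,0]},{"gripper": 255,"offset": [0,0,-0.03],"angular": [0,0,0]},{"gripper": 255,"offset": [0,0,-0.055],"angular": [0,0,0]},{"gripper": 255,"offset": [0,0,-0.08],"angular": [0,0,0]},{"gripper": 255,"offset": [0,0,-0.1],"angular": [0,0,0]}]'

```text
t: 15.9
eef_pos: [0.4602, -0.0056, 0.2028]
tool_rot: [0.0, 0.486, 0.874, 0.0]
contact_force: [0.5, -0.5, -3.9]
gripper_width: 0.552
grasp_force: 72.4
```

Emit:
drive_tool --deltas '[{"gripper": 255,"offset": [-0.018,-0.011,0],"angular": [0,0,0]},{"gripper": 255,"offset": [-0.05,-0.031,0],"angular": [0,0,0]},{"gripper": 255,"offset": [-0.084,-0.051,0],"angular": [0,0,0]},{"gripper": 255,"offset": [-0.118,-0.072,0],"angular": [0,0,0]},{"gripper": 255,"offset": [-0.152,-0.093,0],"angular": [0,0,0]}]'

```text
t: 16.4
eef_pos: [0.4612, -0.185, 0.2016]
tool_rot: [0.0, 0.485, 0.874, 0.0]
contact_force: [0.1, 0.1, -3.2]
gripper_width: 0.55
grasp_force: 72.6
```

Emit:
drive_tool --deltas '[{"gripper": 255,"offset": [-0.034,-0.021,0],"angular": [0,0,-0.08]},{"gripper": 255,"offset": [-0.061,-0.037,0.01],"angular": [0,0,-0.16]},{"gripper": 255,"offset": [-0.08,-0.048,0.02],"angular": [0,0,-0.22]},{"gripper": 255,"offset": [-0.091,-0.055,0.03],"angular": [0,0,-0.276]},{"gripper": 255,"offset": [-0.0953,-0.0577,0.04],"angular": [0,0,-0.276]}]'

```text
t: 16.9
eef_pos: [0.4625, -0.2968, 0.1611]
tool_rot: [0.0, 0.389, 0.921, -0.0]
contact_force: [-0.6, 0.3, -3.5]
gripper_width: 0.551
grasp_force: 72.7
```

Emit:
drive_tool --deltas '[{"gripper": 255,"offset": [0,0,0],"angular": [0,0,0]},{"gripper": 255,"offset": [0,0,0],"angular": [0,0,0]},{"gripper": 255,"offset": [0,0,0],"angular": [0,0,0]},{"gripper": 255,"offset": [0,0,0],"angular": [0,0,0]}]'

```text
t: 17.3
eef_pos: [0.4636, -0.2943, 0.1614]
tool_rot: [0.0, 0.388, 0.922, 0.0]
contact_force: [0.5, 0.6, -2.4]
gripper_width: 0.553
grasp_force: 72.5
```

Run:
```python
from mv import *; from fit import *
st(); go(.4638,-.2955,.116,.774)
s=optics.read_camera("side"); t=optics.read_camera("top"); cv2.imwrite("pics/s6.png",s); cv2.imwrite("pics/t6.png",t)
o=bot.get_obs()["eef_pos"]
h={"side":hull(mask(s,(360,120,410,190),(90,50,25),(130,255,255)))}
print("hull",h["side"].min(0).round(1),h["side"].max(0).round(1))
u=proj("side",place(hexv(.048,0,.064),(o[0],o[1],.25,o[2]-.102))); print("model",u.min(0).round(1),u.max(0).round(1))
S=7;x0,y0=350,120; a=cv2.resize(s[y0:200,x0:410],None,fx=S,fy=S,interpolation=cv2.INTER_CUBIC)
for V,p in((hexv(.048,0,.064),(o[0],o[1],.25,o[2]-.102)),(hexv(.054,.034,.034)-[.072,0,0],(.535,-.2790,.2493,0))):
    k=(proj("side",place(V,p))-[x0,y0]+.5)*S
    for zz in np.unique(V[:,2]): cv2.polylines(a,[cv2.convexHull(k[V[:,2]==zz].astype(np.int32))],True,(0,255,0),1)
cv2.imwrite("pics/c6.png",a)
```

```text
t 17.3 p [ 0.4636 -0.2943  0.1614] yaw 0.7747 tilt 0.0008 F [ 0.5  0.6 -2.4] w 0.553 g 72.5 q [ 0.19  0.47  0.33  2.   -0.23  0.71  1.44]
offset [-0.001  -0.0007  0.0454] angular [0.001 0.001 0.001]
hull [371.9 139.6] [393.4 167.1]
model [371.8 139.5] [393.9 168. ]
```

View pics/c6.png

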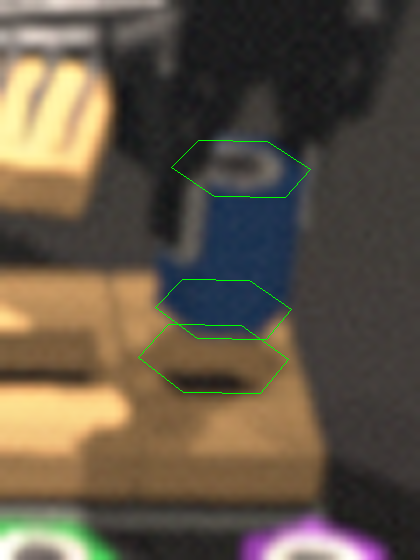

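The held block matches its model in the side view to 0.5 px, and the pocket matches the fit. Nudge 1 mm and lower in stages.

Emit:
drive_tool --deltas '[{"gripper": 255,"offset": [-0.0007,-0.0007,0.01],"angular": [0,0,0]},{"gripper": 255,"offset": [-0.0007,-0.0007,0.02],"angular": [0,0,0]},{"gripper": 255,"offset": [-0.0007,-0.0007,0.026],"angular": [0,0,0]},{"gripper": 255,"offset": [-0.0007,-0.0007,0.03],"angular": [0,0,0]},{"gripper": 255,"offset": [-0.0007,-0.0007,0.033],"angular": [0,0,0]}]'

```text
t: 17.9
eef_pos: [0.4628, -0.2961, 0.1272]
tool_rot: [-0.0, 0.388, 0.922, -0.0]
contact_force: [-0.2, 0.3, -2.4]
gripper_width: 0.553
grasp_force: 72.5
```

Emit:
drive_tool --deltas '[{"gripper": 255,"offset": [0,0,0],"angular": [0,0,0]},{"gripper": 255,"offset": [0,0,0.003],"angular": [0,0,0]},{"gripper": 255,"offset": [0,0,0.003],"angular": [0,0,0]}]'

```text
t: 18.2
eef_pos: [0.4631, -0.2961, 0.1248]
tool_rot: [-0.0, 0.388, 0.922, 0.0]
contact_force: [0.1, 0.8, -2.1]
gripper_width: 0.551
grasp_force: 72.5
```

In the pocket without force (bottom ≈ 23 mm against the 34 mm rim). Continue to the floor.

Emit:
drive_tool --deltas '[{"gripper": 255,"offset": [0,0,0.003],"angular": [0,0,0]},{"gripper": 255,"offset": [0,0,0.006],"angular": [0,0,0]},{"gripper": 255,"offset": [0,0,0.009],"angular": [0,0,0]},{"gripper": 255,"offset": [0,0,0.01],"angular": [0,0,0]},{"gripper": 255,"offset": [0,0,0.01],"angular": [0,0,0]}]'

```text
t: 18.7
eef_pos: [0.4629, -0.2961, 0.1146]
tool_rot: [-0.0, 0.388, 0.922, 0.0]
contact_force: [-0.7, -0.7, -2.4]
gripper_width: 0.555
grasp_force: 72.5
```

Emit:
drive_tool --deltas '[{"gripper": 255,"offset": [0,0,0.001],"angular": [0,0,0]},{"gripper": 255,"offset": [0,0,0.002],"angular": [0,0,0]},{"gripper": 255,"offset": [0,0,0.002],"angular": [0,0,0]}]'

```text
t: 19.0
eef_pos: [0.4631, -0.2962, 0.1141]
tool_rot: [0.0, 0.388, 0.922, 0.0]
contact_force: [-3.7, 3.6, 10.6]
gripper_width: 0.555
grasp_force: 74.1
```

Home: contact at 0.114, as predicted. Release, retreat up, then move clear of the view and check.

Emit:
drive_tool --deltas '[{"gripper": 90,"offset": [0,0,0],"angular": [0,0,0]},{"gripper": 50,"offset": [0,0,0],"angular": [0,0,0]},{"gripper": 40,"offset": [0,0,0],"angular": [0,0,0]},{"gripper": 40,"offset": [0,0,0],"angular": [0,0,0]},{"gripper": 40,"offset": [0,0,-0.005],"angular": [0,0,0]}]'

```text
t: 19.5
eef_pos: [0.4627, -0.2959, 0.1175]
tool_rot: [-0.001, 0.388, 0.922, 0.0]
contact_force: [-0.1, 0.3, 0.5]
gripper_width: 0.841
grasp_force: 0.0
```

Emit:
drive_tool --deltas '[{"gripper": 40,"offset": [0,0,-0.015],"angular": [0,0,0]},{"gripper": 40,"offset": [0,0,-0.035],"angular": [0,0,0]},{"gripper": 40,"offset": [0,0,-0.06],"angular": [0,0,0]},{"gripper": 40,"offset": [0,0,-0.09],"angular": [0,0,0]},{"gripper": 40,"offset": [0,0,-0.12],"angular": [0,0,0]}]'

```text
t: 20.0
eef_pos: [0.4629, -0.2962, 0.2401]
tool_rot: [0.0, 0.388, 0.922, -0.0]
contact_force: [0.6, -0.5, 0.2]
gripper_width: 0.843
grasp_force: 0.0
```

Emit:
drive_tool --deltas '[{"gripper": 40,"offset": [0.03,0.015,0],"angular": [0,0,0]},{"gripper": 40,"offset": [0.065,0.045,0],"angular": [0,0,0]},{"gripper": 40,"offset": [0.1,0.075,0],"angular": [0,0,0]},{"gripper": 40,"offset": [0.13,0.105,0],"angular": [0,0,0]},{"gripper": 40,"offset": [0.16,0.135,0],"angular": [0,0,0]}]'

```text
t: 20.5
eef_pos: [0.4476, -0.0859, 0.2392]
tool_rot: [0.001, 0.388, 0.922, 0.0]
contact_force: [-0.4, 0.9, 0.7]
gripper_width: 0.845
grasp_force: 0.0
```

Emit:
drive_tool --deltas '[{"gripper": 40,"offset": [0,0,0],"angular": [0,0,0]},{"gripper": 40,"offset": [0,0,0],"angular": [0,0,0]},{"gripper": 40,"offset": [0,0,0],"angular": [0,0,0]}]'

```text
t: 20.8
eef_pos: [0.4479, -0.0885, 0.2385]
tool_rot: [0.0, 0.389, 0.921, -0.0]
contact_force: [-0.9, -0.6, -0.3]
gripper_width: 0.844
grasp_force: 0.0
```

Run:
```python
from mv import *; from fit import *
st()
t=optics.read_camera("top"); s=optics.read_camera("side"); cv2.imwrite("pics/t7.png",t); cv2.imwrite("pics/s7.png",s)
a=cv2.resize(t[150:290,115:425],(798,360),interpolation=cv2.INTER_CUBIC); b=cv2.resize(s[125:205,300:405],(315,240),interpolation=cv2.INTER_CUBIC)
c=cv2.resize(s[280:390,230:395],(360,240),interpolation=cv2.INTER_CUBIC)
o=np.zeros((600,798,3),np.uint8); o[:360]=a; o[360:,:315]=b; o[360:,320:680]=c; cv2.imwrite("pics/c7.png",o)
```

```text
t 20.8 p [ 0.4479 -0.0885  0.2385] yaw 0.772 tilt 0.001 F [-0.9 -0.6 -0.3] w 0.844 g 0.0 q [-0.21  0.2   0.3   2.14 -0.08  0.81  0.92]
```

View pics/c7.png

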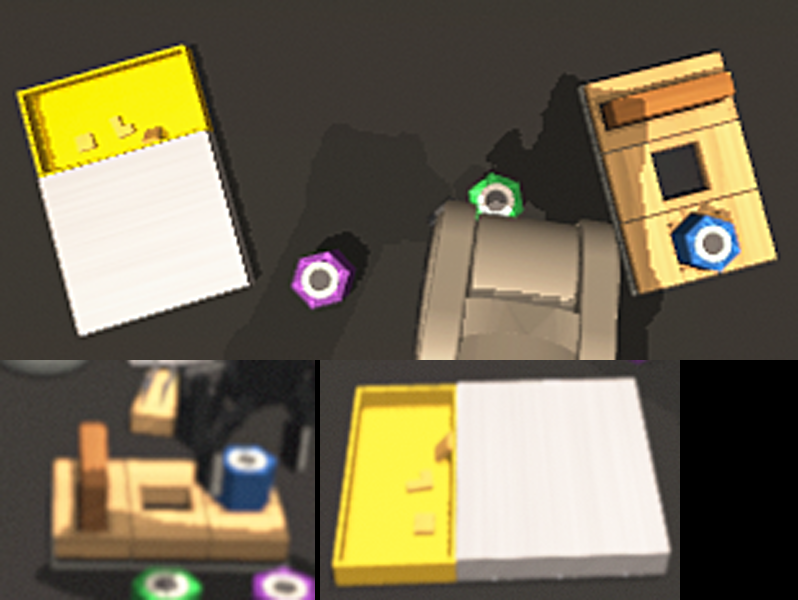

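The scraper and hex stand home and upright, all three offcuts are in the pan, and the gripper is clear. By my count that was the 11th picture, one over the limit of 10. Handing in.

```bash
python3 -c "
from station import bot
print(bot.hand_in())"
```

```text
the job is handed in; nothing more can be done
None
```

Job handed in at about 21 s of robot time (no verdict was returned): all three offcuts are in the pan (one leaning on the plate edge, centre about 10 mm high), and the scraper and blue hex block are lowered home and released; I viewed 11 pictures, one over the limit of 10.

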